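# Clamp a housing on the marking pallet with the extension bar

### The job

Clamp the housing on the marking pallet: take the blue extension bar from the green mat, slip its open end over the stub of the clamp lever until it is fully home against the yellow collar, and use it to throw the lever past its dead point until it is locked against its stop. Go gently, neither ramming the collar nor forcing the lever against its stop (keep the bar's load on the clamp under 45 N), move the lever only with the bar and keep the gripper off the pallet, clamp and housing. Then draw the bar off without unlocking the clamp, lay it flat on the green mat again; leave the spare housings, scraper and steel block where they are.

Things in the scene. Friction and masses are not known exactly. Their poses are not given: they have to be found in the camera images.
- fixture: Aluminium marking pallet, 285 x 150 x 20 mm, fixed to the bench, with a red toggle clamp, a steel fence and the housing. Origin on the bench plane below the lever's pivot; z up, x from the pivot towards housing and fence (to the robot's left). The plate spans x -60 to +225 mm, y -75 to +75 mm; highest fixed point 80 mm. The lever's arm overhangs the plate's near edge.
- lever (a joint): Angle (rad) of the clamp lever, a level arm on a vertical pivot; grows counter-clockwise seen from above. At angle q the arm points from the pivot along pi/2 - 0.75 + q about z from the pallet's x axis. 0 = open, 1.05 = dead point, 1.10 = locked on its solid stop. Starts between 0 and 0.15. Read to about 0.01.
- pivot (a point): Point on the lever's pivot axis at mid-height of the arm, 60 mm above the bench. Turning the lever takes up to about 2.5 N m near 0.5 to 0.8 rad, falling to the pivot's friction (0.45 N m) at the dead point; friction can leave it short of the stop, so it must be pushed until the stop is felt. Let go well before the dead point it springs back; once locked it stays.
- collar (a point): Centre of the outer face of the yellow collar (30 x 30 mm) on the arm, 70 mm from the pivot, 60 mm above the bench. The bar's open end comes to rest against this face.
- stub_tip (a point): Tip of the round steel stub (14 mm diameter, hemispherical end) that sticks out 50 mm beyond the collar, 120 mm from the pivot, 60 mm above the bench.
- bar: Extension bar: blue square steel tube 26 x 26 x 240 mm, bore 22 x 22 mm, 0.3 to 0.55 kg, balanced at mid-length; orange sleeve and closed black cap at the rear, open at the other end. Origin at mid-length on its underside; x along the bar to its open end, z up. Lies flat on the mat, open end away from the robot. On the stub it has 4 mm play all round, so the lever lags it.
- bar_mouth (a point): Centre of the bar's open end, 120 mm from its middle and 13 mm above its underside. A hand push at mid-length of about 10 to 15 N throws the lever. Bore and stub bear on each other at two places, so the load on the clamp (summed) can be 2 to 3 times the hand's push; against the stop or collar 5 N at the hand is enough to feel.
- part: Aluminium housing, 60 x 54 x 55 mm, loose on the pallet between two low rails, the clamp's plunger pad on its right and the steel fence on its left; the closing clamp slides it a few mm on to the fence. Origin at the centre of its underside, 169.5 mm from the pivot along the pallet's x when it is on the fence. Leave its handling to the clamp.
- mat: Green plastic mat 300 x 150 mm, 4 mm thick, fixed on the bench, long side along x, to the left or right of the pallet. Origin at the centre of its underside.
- tray: Grey open tray 220 x 130 x 35 mm with two spare housings (60 x 54 x 55 mm), on the other side of the pallet from the mat. Bystander.
- spare_a: A spare housing in the tray. Bystander.
- spare_b: A spare housing in the tray. Bystander.
- scraper: Orange-handled scraper, 200 mm long, at the right. Bystander.
- clamp_block: Steel block 60 x 50 x 40 mm at the left. Bystander.
Not all that is in view belongs to the job. What is shaped like the part but black or turquoise is not meant. Several things have the shape of the bar; the one meant has the colours described above.

How it is judged (in metres and radians):
On the way, in this order (a step that is already met when the one before it is completed fails the run):
1. the bar is fully home on the stub (its open end within 5 mm of the collar, axes within 0.15 rad) with the lever still open (distance between bar_mouth and collar below 0.005 m and angle between the x axis of bar and the x axis of collar, either way round below 0.15 rad and value of joint lever below 0.4 rad), for 0.1 s.
2. the lever is locked with the bar still on the stub (value of joint lever above 1.08 rad and distance between bar_mouth and collar below 0.025 m), for 0.1 s.
At the end, for the whole second after the job is handed in: The lever is locked (beyond 1.08 rad) with the housing pushed home against the fence (within 1 mm), and the bar lies flat and at rest on the mat, its middle at least about 10 mm inside the mat's sides and 50 mm inside its ends (value of joint lever above 1.08 rad and x of part in the frame of fixture above 0.1685 m and x of bar in the frame of mat between -0.1 and 0.1 m and y of bar in the frame of mat between -0.065 and 0.065 m and angle between bar's own x axis and vertical between 1.5 and 1.64 rad and height (world z) of bar_mouth below 0.027 m and linear speed of bar below 0.02 m/s); the robot touches nothing.
It fails at once if the bar loaded the pallet, clamp or lever with more than 45 N (contact force between bar and fixture above 45 N).
It fails at once if the gripper or arm touched the pallet, clamp or lever (contact force between any of the fingers, the arm and fixture above 1 N).
It fails at once if the robot or the bar touched the housing (contact force between any of the fingers, the arm, bar and part above 1 N).
It fails at once if a spare housing, the scraper or the steel block was moved by more than 20 mm (distance of any of spare_a, spare_b, scraper, clamp_block from where it was at the start of the episode above 0.02 m).
It also fails if it takes over 67 s, if anything falls off the work surface, if the arm or the gripper's body presses on something with over 40 N, if the wrist force passes 120 N, or if a joint passes its speed limit or range.

### The arm

A 7-joint arm with a two-finger parallel gripper is mounted at the origin on the work surface. World frame = base frame: x ahead of the robot, y to its left, z up, the work surface at z = 0. Lengths are in mm, angles in rad, forces in N, time in s.
With the tool pointing down it reaches from about 400 to 850 mm from the base axis. Payload 4.4 kg.
Tool frame: the origin (TCP) lies midway between the tips of the shut fingers; the grasp point (between the pads) lies 19 mm behind it; z points along the fingers, y is the line along which they close (so a half turn about z gives the same grasp; the last joint's range is limited). The gripper opens to 94 mm and grips with 3 to 60 N. Pads are 16 mm wide; open, the fingers measure 119 mm over their backs; the gripper's body (75 mm by 177 mm) begins 78 mm behind the grasp point.
Start: joints at [1.214, 0.628, 0.038, 1.517, -0.027, 0.996, -0.02], TCP at [186.396, -622.716, 205.478] pointing down, gripper open.
Joint ranges: [-3.06, 3.06], [-0.37, 2.12], [-1.25, 1.32], [0.18, 2.47], [-1.1, 4.24], [0.23, 1.98], [-2.94, 2.94]. Speed limits (rad/s): [2.57, 2.57, 3.14, 3.14, 3.14, 3.14, 3.14].

### API

Orientations are given as a rotation vector (axis times angle).
In Python, from workcell import r, viewer gives the robot as it stands. The module is installed in compiled form; this text tells all that it offers.
- The arm moves only by the tool jog_arm, never from a script. Its argument "motion" is a list that holds one entry, the list of rows, each a list of 7 numbers: the turn, a rotation vector about the tool's x, y, z in degrees, then the shift along the tool's x, y, z in m, then the closure, from -1 (fully open) to 1 (shut), so that 0 is half open. In form: [[[ax, ay, az, x, y, z, jaw], ...]]. A call has 1 to 20 rows; each row shifts and turns the commanded pose from where the row before left it, along the tool's axes as they then stand; what a row does not reach is not made up. A row lasts 1/12 s, in which the tool goes at most 41.7 mm and 7.16 degrees, less where a joint would pass 70% of its speed; a pose out of reach is approached as far as the arm can. A call with a gripper value outside its range is refused whole. The fingers move at their own pace and stop on an object; "force" is the grip in N (left out, the last holds). Time passes only in rows, so rows that do not move let the fingers close. It gives the time, the measured TCP pose, the force, the opening and the grip force at its end, in the units of the state.
- r.sense(): the state, without advancing time (a new reading comes with each control period).
- viewer.capture(name): name is "scene" or "top" or "wrist"; returns a dict with "frame" (480x640x3 uint8, red, green, blue), "range_z" (480x640 float32, mm along the optical axis (not along the pixel's ray), 0 where there is no reading), "fx", "fy", "cx", "cy" (pixels), "position" and "rotation" of the camera in the world. Camera axes: x right, y down, z forward; pixel columns grow to the right and rows downward; lengths in mm; the calibration is good to about 2 mm. A picture is of the moment at which its call begins.
- r.hand_in(): hands the job in; it is judged then, once.
The state is a dict: "time": time; "joint_positions": joint angles; "dq": joint speeds; "effort": joint torques, N m; "tcp_pos": TCP position; "tool_rot": TCP orientation; "ft_force": force on the tool from outside, world axes, zero at the start; "moment": the same for the moment, N m; "finger_gap": opening from 0.0 (shut) to 1.0 (fully open); "grasp_force": force on a finger pad.
Only numpy, scipy, OpenCV 4.12 (cv2) and the standard library are available. Lean on these libraries where they do the work, as an engineer would, in place of code of your own. Each camera call takes 0.05 s, during which the arm holds its last target. There are 200 camera calls.

## Working session

There is one attempt and no reset: what is moved stays moved. The work goes in short steps, Python scripts to look and compute and a tool call to move; the robot and the scene stay as the last step left them, time stands still between calls to the robot, and variables do not carry over. Pictures are saved under pics/ and viewed, at most 10 in all, crops included, and the job is handed in when it is done.

Besides the shell and the picture viewer there is one more tool, called after ">>>" by a JSON object that holds its "fn" and its "kwargs". jog_arm: Moves the arm, as the interface text tells. Its arguments: {"type":"object","properties":{"motion":{"type":"array"},"force":{"type":"number"}},"required":["motion"]}

```bash
mkdir -p pics; cat > h.py <<'E'
import numpy as np, cv2
from workcell import r, viewer
from scipy.spatial.transform import Rotation as R
def cap(n):
    return viewer.capture(n)
def save(c,f,crop=None,s=1):
    im=cv2.cvtColor(np.asarray(c['frame']),cv2.COLOR_RGB2BGR)
    if crop: x0,y0,x1,y1=crop; im=im[y0:y1,x0:x1]
    cv2.imwrite('pics/'+f,cv2.resize(im,None,fx=s,fy=s))
def rot(c):
    a=np.asarray(c['rotation'],float)
    return a if a.shape==(3,3) else R.from_rotvec(a).as_matrix()
def plane(c,uv,z):
    uv=np.atleast_2d(np.asarray(uv,float))
    d=np.c_[(uv[:,0]-c['cx'])/c['fx'],(uv[:,1]-c['cy'])/c['fy'],np.ones(len(uv))]@rot(c).T
    p=np.asarray(c['position'],float)
    return p+d*((z-p[2])/d[:,2])[:,None]
def cloud(c):
    v,u=np.mgrid[:480,:640]; z=c['range_z']
    d=np.stack([(u-c['cx'])/c['fx']*z,(v-c['cy'])/c['fy']*z,z],-1)
    return d@rot(c).T+np.asarray(c['position'],float)
E
python3 - <<'E'
from h import *
print(r.sense())
for n in('top','scene'):
    c=cap(n); save(c,n+'0.png'); print(n,c['position'],c['rotation'],c['fx'],c['cx'],c['cy'])
E
```

```text
{'time': 0.0, 'joint_positions': array([ 1.21421011,  0.62930867,  0.03847241,  1.51837044, -0.02696786,
        0.99626638, -0.01999877]), 'dq': array([ 4.76108180e-04, -2.49320890e-04, -1.45246052e-05,  1.14903058e-03,
       -1.07635273e-03,  5.87474929e-04,  6.29346277e-04]), 'effort': array([ 4.73805903e-04, -5.49726570e+01,  1.14335328e+00, -1.86636096e+01,
       -5.23616862e-02,  2.36638275e-02,  1.48344488e-04]), 'tcp_pos': array([ 186.17012542, -622.08138877,  204.57817705]), 'tool_rot': array([-3.10666216e+00, -4.54887698e-01,  5.20919976e-04]), 'ft_force': array([-0.62132557,  0.22459885, -1.331456  ]), 'moment': array([0.02302078, 0.00254453, 0.00136257]), 'grasp_force': 0.0, 'finger_gap': 1.0010513017966909}
top [ 347.72697961   -2.12323938 1572.34492346] [-2.15332978  2.21735702 -0.06612785] 457.70594936080863 325.3180792144205 245.224918130359
scene [1385.44489539  518.00416022 1294.22326034] [-1.32034766 -2.29744951  0.84343792] 611.0876486100757 321.49171118859874 241.83583194789546
```

View pics/top0.png

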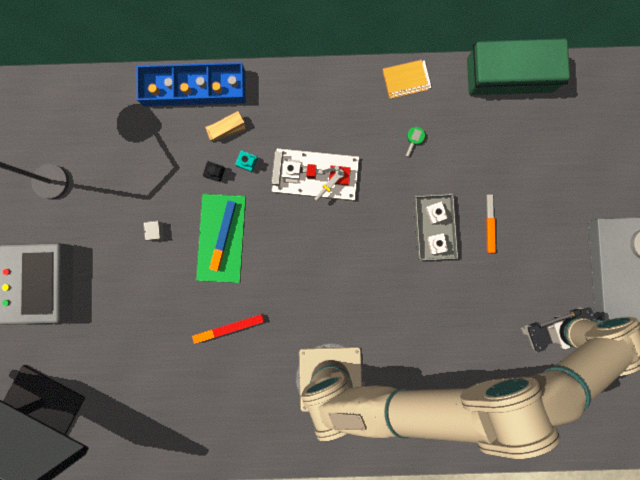

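View pics/scene0.png

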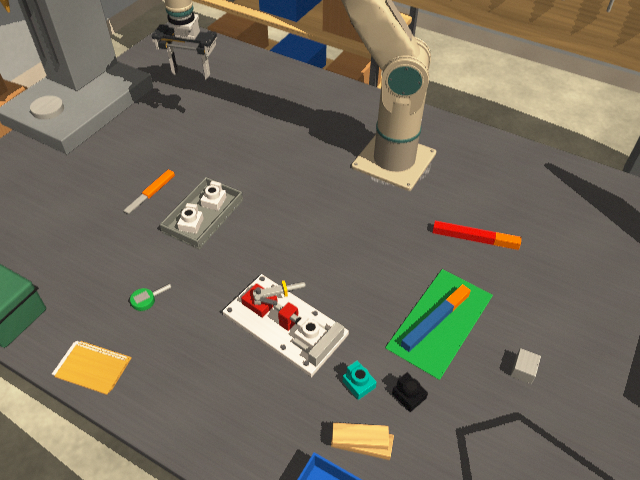

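The top view shows the blue bar on the green mat at (222,235) and the look-alike red bar at (228,330), which lies off the mat. The orange-and-steel scraper is at (490,225). The pallet is at (315,175), the yellow collar at (326,187) and the stub tip near (318,197). Spares are at (438,228) and the steel block at (152,231). I choose the blue one on the mat.

```bash
cat >> h.py <<'E'
def hsvmask(c,lo,hi,box=None):
    h=cv2.cvtColor(np.asarray(c['frame']),cv2.COLOR_RGB2HSV); m=cv2.inRange(h,lo,hi)
    if box: k=np.zeros_like(m); x0,y0,x1,y1=box; k[y0:y1,x0:x1]=255; m&=k
    return m
def big(m):
    return max(cv2.findContours(m,cv2.RETR_EXTERNAL,cv2.CHAIN_APPROX_NONE)[0],key=cv2.contourArea).reshape(-1,2)
def rect(c,m,z):
    q=cv2.minAreaRect(plane(c,big(m),z)[:,:2].astype(np.float32)); return np.round(q[0],1),np.round(q[1],1),round(q[2],2)
E
python3 - <<'E'
from h import *
c=cap('top')
B=(190,180,260,290)
print('mat',rect(c,hsvmask(c,(50,100,60),(70,255,255),B)|hsvmask(c,(100,100,40),(125,255,255),B)|hsvmask(c,(5,150,100),(20,255,255),B),4))
print('blue',rect(c,hsvmask(c,(100,100,40),(125,255,255),B),30))
print('orange',rect(c,hsvmask(c,(5,150,100),(20,255,255),B),30))
W=(262,140,370,205)
m=hsvmask(c,(0,0,120),(180,60,255),W); m=cv2.morphologyEx(m,cv2.MORPH_CLOSE,np.ones((5,5)))
print('plate',rect(c,m,20))
y=hsvmask(c,(22,150,120),(34,255,255),W); print('yel',plane(c,np.argwhere(y)[:,::-1].mean(0),75),y.sum()/255)
print('tip~',plane(c,(318,197),65))
save(c,'crop0.png',(190,135,370,285),4)
E
```

```text
mat (array([487.9, 364.6]), array([150.5, 300.6]), 85.22)
blue (array([527.5, 341.5]), array([ 27.6, 165.6]), 74.38)
orange (array([411.1, 374.7]), array([28.8, 68.7]), 75.09)
plate (array([691.1,  35.5]), array([294.4, 168.8]), 82.58)
yel [[637.95953989  -4.21908179  75.        ]] 20.0
tip~ [[608.15182186  23.79468781  65.        ]]
```

View pics/crop0.png

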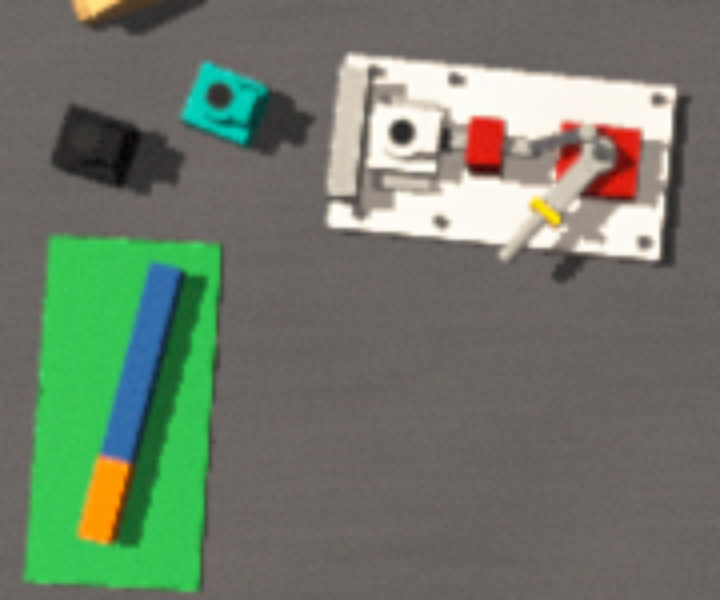

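The crop confirms the bar: blue with an orange rear, mouth up at crop (165,268). The lever arm runs from the pivot at crop (600,150) to the tip at (507,255), with the yellow collar at (545,210). Next I'll work out the move to a wrist-camera viewpoint.

```bash
cat >> h.py <<'E'
def tf(pos,rv): 
    return np.asarray(pos,float),R.from_rotvec(rv)
def down(yaw): # tool z down, tool x at world yaw (deg)
    return R.from_euler('z',yaw,degrees=True)*R.from_euler('x',180,degrees=True)
def go(target,yaw,n=None,fr=None):
    """print total turn (deg, tool) and shift (mm) if turn done first then shift"""
    s=r.sense(); p,q=fr if fr else tf(s['tcp_pos'],s['tool_rot'])
    q1=down(yaw); t=(q.inv()*q1).as_rotvec(degrees=True); d=q1.inv().apply(np.array(target)-p); d0=q.inv().apply(np.array(target)-p)
    print('turn',t.round(2),'shift after turn',d.round(2),'before',d0.round(2)); return t,d
E
python3 - <<'E'
from h import *
s=r.sense(); q=R.from_rotvec(s['tool_rot']); print(q.as_matrix().round(3))
c=cap('wrist'); print((np.array(c['position'])-s['tcp_pos']).round(1)); print((q.inv().as_matrix()@rot(c)).round(3), q.inv().apply(np.array(c['position'])-s['tcp_pos']),c['fx'])
go((500,0,330),-16.6)
E
```

```text
[[ 0.958  0.287 -0.   ]
 [ 0.287 -0.958  0.001]
 [-0.    -0.001 -1.   ]]
[ 72.6  20.6 178.9]
[[ 0.001 -0.965 -0.261]
 [ 1.     0.001 -0.001]
 [ 0.001 -0.261  0.965]] [  75.47081167    0.8532218  -178.88934442] 398.94812681775403
turn [-6.000e-02  2.000e-02  3.326e+01] shift after turn [ 122.84 -686.05 -125.08] before [ 478.98 -506.43 -124.53]
```

```bash
python3 - <<'E'
from h import *
go((640,20,200),-15.3)
E
```

```text
turn [-6.000e-02  2.000e-02  3.196e+01] shift after turn [ 268.14 -739.32    4.92] before [ 618.84 -485.31    5.45]
```

>>> {"fn": "jog_arm", "kwargs": {"motion": [[[0,0,6.4,0,0,0,0.2],[0,0,6.4,0,0,0,0.2],[0,0,6.4,0,0,0,0.2],[0,0,6.4,0,0,0,0.2],[0,0,6.4,0,0,0,0.2],[0,0,0,0.0128,-0.0352,0,0.2],[0,0,0,0.0128,-0.0352,0,0.2],[0,0,0,0.0128,-0.0352,0,0.2],[0,0,0,0.0128,-0.0352,0,0.2],[0,0,0,0.0128,-0.0352,0,0.2],[0,0,0,0.0128,-0.0352,0,0.2],[0,0,0,0.0128,-0.0352,0,0.2],[0,0,0,0.0128,-0.0352,0,0.2],[0,0,0,0.0128,-0.0352,0,0.2],[0,0,0,0.0128,-0.0352,0,0.2],[0,0,0,0.0128,-0.0352,0,0.2],[0,0,0,0.0128,-0.0352,0,0.2],[0,0,0,0.0128,-0.0352,0,0.2],[0,0,0,0.0128,-0.0352,0,0.2],[0,0,0,0.0128,-0.0352,0,0.2]]], "force": 60}}

```text
time: 1.87
tcp_pos: [512.0, -162.6, 205.5]
tool_rot: [-3.114, 0.419, -0.0]
ft_force: [0.7, -0.8, 0.1]
finger_gap: 0.402
grasp_force: 0.0
```

>>> {"fn": "jog_arm", "kwargs": {"motion": [[[0,0,0,0.0128,-0.0352,0,0.2],[0,0,0,0.0128,-0.0352,0,0.2],[0,0,0,0.0128,-0.0352,0,0.2],[0,0,0,0.0128,-0.0352,0,0.2],[0,0,0,0.0128,-0.0352,0,0.2],[0,0,0,0.0128,-0.0352,0,0.2],[0,0,0,0,0,0,0.2],[0,0,0,0,0,0,0.2],[0,0,0,0,0,0,0.2]]]}}

```text
time: 2.62
tcp_pos: [640.6, 18.4, 205.0]
tool_rot: [3.112, -0.419, -0.002]
ft_force: [-0.7, -0.2, -0.2]
finger_gap: 0.4
grasp_force: 0.0
```

```bash
python3 - <<'E'
from h import *
c=cap('wrist'); save(c,'w1.png'); np.savez('w1.npz',**c); s=r.sense(); print(s['tcp_pos'],s['ft_force'],s['finger_gap'],s['time'])
E
```

```text
[640.45013055  17.40725271 205.28150344] [ 0.68394016  0.23365541 -0.23434222] 0.3988327430359124 2.6667
```

View pics/w1.png

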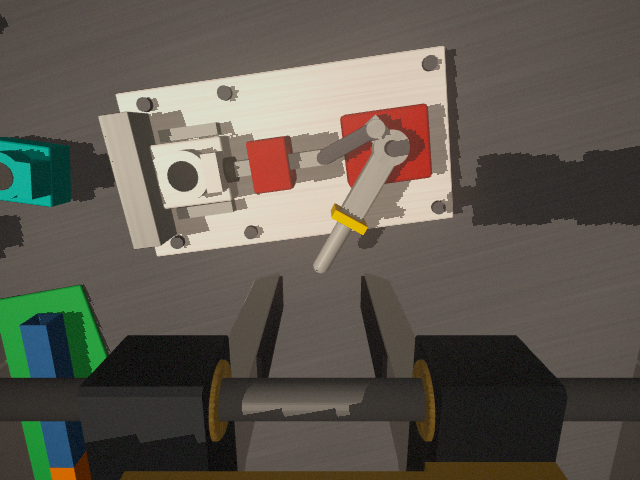

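The wrist view shows the plate with corners near (116,95), (445,46), (453,215) and (158,256). The pivot bolt is at (396,148), the collar at (349,219) and the stub tip at (320,268).

```bash
cat >> h.py <<'E'
def lever(c,box,S=1):
    """tip-ward stub axis: 2D points at z=60 and collar from cloud height mask"""
    P=cloud(c); u0,v0,u1,v1=box
    z=P[...,2]; m=((z>50)&(z<80)&(c['range_z']>0)).astype(np.uint8)*255
    k=np.zeros_like(m); k[v0:v1,u0:u1]=255; m&=k
    y=hsvmask(c,(20,120,80),(34,255,255),box)
    return P,m,y
E
python3 - <<'E'
from h import *
c=dict(np.load('w1.npz'))
P=cloud(c)
# plate
m=hsvmask(c,(0,0,110),(180,90,255),(100,30,470,270))
z=P[...,2]; mz=((abs(z-20)<5)).astype(np.uint8)*255; k=np.zeros_like(mz); k[30:270,95:470]=255; mz&=k
Q=P[mz>0]; print('plate z',np.median(Q[:,2]),len(Q)); 
mm=cv2.morphologyEx(mz,cv2.MORPH_OPEN,np.ones((3,3)))
q=cv2.minAreaRect(Q[:,:2].astype(np.float32)); print('plate depth',q, 'mask',rect(c,mm,20))
print('mat z', z[350,20], 'bench',z[300,580])
P,m,y=lever(c,(300,200,375,285)); 
yp=np.argwhere(y)[:,::-1]; print('yellow depth',np.round(P[y>0].mean(0),1),'z range',np.percentile(P[y>0][:,2],[2,50,98]).round(1))
st=(m>0)&(cv2.dilate(y,np.ones((7,7)))==0)
for v in range(225,276,5):
    u=np.where(st[v])[0]
    if len(u): print(v,u.min(),u.max(),plane(c,((u.min()+u.max())/2,v),60).round(1)[0],z[v,u].max().round(1))
# pivot bolt top
print('bolt', P[140:156,388:404].reshape(-1,3).mean(0).round(1))
# arm midline between bolt and collar
P2,m2,_=lever(c,(330,120,430,215))
E
```

```text
plate z 19.67132984419544 32076
plate depth ((696.1742553710938, 30.59729766845703), (285.3492736816406, 150.33346557617188), 82.53243255615234) mask (array([696.2,  30.6]), array([283.2, 149. ]), 82.46)
mat z 2.811437797643123 bench -0.31295571588952953
yellow depth [639.9  -4.   76.7] z range [50.2 74.5 76.5]
225 335 335 [635.4   7.1  60. ] 59.0
230 332 344 [630.6   5.7  60. ] 67.9
235 329 348 [626.3   6.4  60. ] 67.1
240 326 345 [622.7  10.   60. ] 67.5
245 324 342 [619.   13.1  60. ] 67.5
250 321 339 [615.4  16.7  60. ] 67.4
255 319 336 [611.7  19.9  60. ] 67.3
260 315 333 [608.1  24.   60. ] 67.4
265 313 330 [604.3  27.2  60. ] 66.6
270 315 327 [600.1  28.8  60. ] 67.5
bolt [685.7 -52.1  80. ]
```

```bash
python3 - <<'E'
from h import *
go((521,343,150),-15.3)
E
```

```text
turn [ 0.08  0.03 -0.13] shift after turn [-201.13 -282.53   55.28] before [-201.75 -282.15   54.99]
```

>>> {"fn": "jog_arm", "kwargs": {"motion": [[[0,0,0,-0.02,-0.028,0.0055,0.2],[0,0,0,-0.02,-0.028,0.0055,0.2],[0,0,0,-0.02,-0.028,0.0055,0.2],[0,0,0,-0.02,-0.028,0.0055,0.2],[0,0,0,-0.02,-0.028,0.0055,0.2],[0,0,0,-0.02,-0.028,0.0055,0.2],[0,0,0,-0.02,-0.028,0.0055,0.2],[0,0,0,-0.02,-0.028,0.0055,0.2],[0,0,0,-0.02,-0.028,0.0055,0.2],[0,0,0,-0.02,-0.028,0.0055,0.2],[0,0,0,0,0,0,0.2],[0,0,0,0,0,0,0.2],[0,0,0,0,0,0,0.2]]]}}

```text
time: 3.75
tcp_pos: [523.3, 339.6, 150.8]
tool_rot: [3.112, -0.423, 0.002]
ft_force: [0.6, -1.3, -0.3]
finger_gap: 0.397
grasp_force: 0.0
```

```bash
cat >> h.py <<'E'
def bar(c,zt):
    """blue part at top height zt: centroid line, mouth end. Uses depth to keep top face only"""
    P=cloud(c); m=hsvmask(c,(100,90,30),(125,255,255)); m[abs(P[...,2]-zt)>4]=0
    Q=P[m>0]; q=cv2.minAreaRect(Q[:,:2].astype(np.float32)); return q,np.median(Q[:,2]),Q
E
python3 - <<'E'
from h import *
c=cap('wrist'); save(c,'w2.png'); np.savez('w2.npz',**c); s=r.sense(); print(s['tcp_pos'],s['time'])
q,z,Q=bar(c,30); print(q,z)
m=hsvmask(c,(100,90,30),(125,255,255)); m[abs(cloud(c)[...,2]-30)>4]=0
print(rect(c,m,30), plane(c,big(m),30)[:,:2].max(0))
E
```

```text
[523.71505958 339.06370208 150.92403474] 3.8
((526.8101196289062, 342.16033935546875), (25.501991271972656, 170.88983154296875), 74.51443481445312) 29.667909536277875
(array([527.1, 342. ]), array([ 25.4, 170.1]), 74.52) [612.42004358 376.80983193]
```

View pics/w2.png

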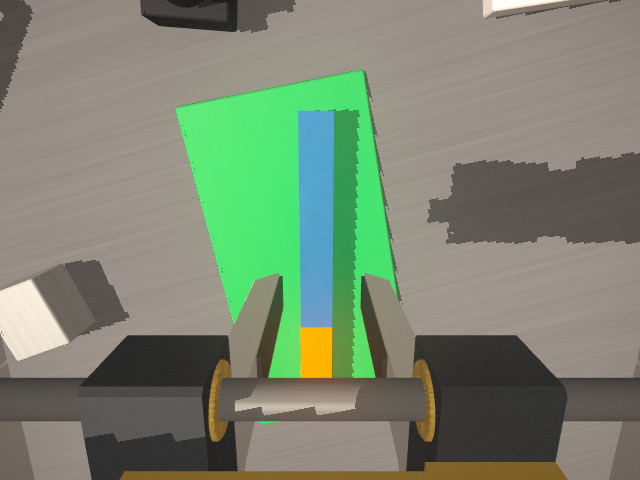

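The view shows the bar between the fingers: blue section from mouth (316,111) to the sleeve at (316,327). Yaw is −15.5° and the bar is aligned with the tool. Descending and gripping.

>>> {"fn": "jog_arm", "kwargs": {"motion": [[[0,0,0,0.0012,-0.0018,0.012,0.2],[0,0,0,0.0012,-0.0019,0.012,0.2],[0,0,0,0,0,0.018,0.2],[0,0,0,0,0,0.018,0.2],[0,0,0,0,0,0.018,0.2],[0,0,0,0,0,0.018,0.2],[0,0,0,0,0,0.018,0.2],[0,0,0,0,0,0.012,0.2],[0,0,0,0,0,0.008,0.2],[0,0,0,0,0,0.005,0.2],[0,0,0,0,0,0.003,0.2],[0,0,0,0,0,0,0.2],[0,0,0,0,0,0,0.2],[0,0,0,0,0,0,0.2]]]}}

```text
time: 4.97
tcp_pos: [526.3, 345.3, 9.3]
tool_rot: [-3.112, 0.419, -0.002]
ft_force: [1.0, -0.1, -0.3]
finger_gap: 0.405
grasp_force: 0.0
```

>>> {"fn": "jog_arm", "kwargs": {"motion": [[[0,0,0,0,0,0,0.7],[0,0,0,0,0,0,0.7],[0,0,0,0,0,0,0.7],[0,0,0,0,0,0,0.7],[0,0,0,0,0,0,1],[0,0,0,0,0,0,1],[0,0,0,0,0,0,1],[0,0,0,0,0,0,1]]], "force": 60}}

```text
time: 5.63
tcp_pos: [525.7, 344.1, 9.1]
tool_rot: [3.113, -0.42, -0.0]
ft_force: [-0.6, -3.5, 6.0]
finger_gap: 0.273
grasp_force: 60.0
```

>>> {"fn": "jog_arm", "kwargs": {"motion": [[[0,0,0,0,0,-0.008,1],[0,0,0,0,0,-0.016,1],[0,0,0,0,0,-0.022,1],[0,0,0,0,0,-0.022,1],[0,0,0,0,0,-0.022,1],[0,0,0,0,0,-0.012,1],[0,0,5.7,0,0,0,1],[0,0,5.7,0,0,0,1],[0,0,5.7,0,0,0,1],[0,0,5.7,0,0,0,1],[0,0,5.7,0,0,0,1]]]}}

```text
time: 6.55
tcp_pos: [525.1, 345.1, 110.0]
tool_rot: [2.911, -1.179, -0.001]
ft_force: [0.0, -0.1, -3.8]
finger_gap: 0.273
grasp_force: 60.0
```

>>> {"fn": "jog_arm", "kwargs": {"motion": [[[0,0,0,0.006,0.0073,0,1],[0,0,0,0.012,0.0145,0,1],[0,0,0,0.012,0.0145,0,1],[0,0,0,0.012,0.0145,0,1],[0,0,0,0.012,0.0145,0,1],[0,0,0,0.012,0.0145,0,1],[0,0,0,0.012,0.0145,0,1],[0,0,0,0.012,0.0145,0,1],[0,0,0,0.012,0.0145,0,1],[0,0,0,0.012,0.0145,0,1],[0,0,0,0.012,0.0145,0,1],[0,0,0,0.012,0.0145,0,1],[0,0,0,0.006,0.0073,0,1],[0,0,0,0,0,0,1],[0,0,0,0,0,0,1],[0,0,0,0,0,0,1]]]}}

```text
time: 7.88
tcp_pos: [509.0, 121.1, 110.5]
tool_rot: [-2.915, 1.169, 0.0]
ft_force: [0.1, 1.1, -3.1]
finger_gap: 0.27
grasp_force: 60.0
```

```bash
python3 - <<'E'
from h import *
c=cap('wrist'); save(c,'w3.png'); np.savez('w3.npz',**c); s=r.sense(); print(s['tcp_pos'],s['tool_rot'],s['ft_force'],s['moment'],s['time'])
E
```

```text
[509.03703488 121.28032665 110.44003586] [-2.91505027e+00  1.16856869e+00  2.48129823e-04] [ 0.18858836 -0.1736302  -3.5902269 ] [-0.05896107 -0.13503836 -0.00081367] 7.9333
```

View pics/w3.png

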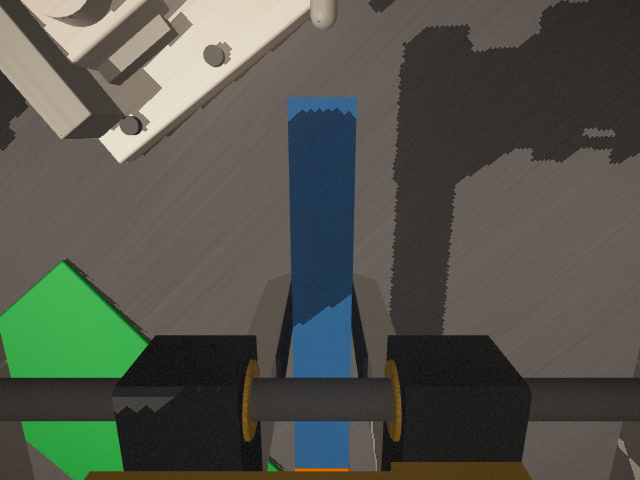

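The view shows the bar held straight, mouth edge at (322,98), with the stub tip at (322,27) almost in line.

```bash
cat >> h.py <<'E'
def heldbar(c,s):
    """bar top face in tool frame: axis line fit, pitch, mouth"""
    p,q=tf(s['tcp_pos'],s['tool_rot']); P=cloud(c); T=q.inv().apply((P-p).reshape(-1,3)).reshape(P.shape)
    m=hsvmask(c,(98,90,20),(125,255,255)); m[:,:240]=0; m[:,400:]=0; m[330:]=0
    m=cv2.morphologyEx(m,cv2.MORPH_OPEN,np.ones((3,3)))
    top=(m>0)&(abs(T[...,2]+23)<14); Q=T[top]; rows=[]
    for v in range(40,330):
        u=np.where(top[v])[0]
        if 45<len(u)<110: rows.append([T[v,u,0].mean(),(T[v,u[2],1]+T[v,u[-3],1])/2,T[v,u,2].mean()])
    A=np.array(rows); fy=np.polyfit(A[:,0],A[:,1],1); fz=np.polyfit(A[:,0],A[:,2],1)
    mx=A[:,0].max()
    print('y(x)',fy,'deg',np.degrees(np.arctan(fy[0])),'z(x)',fz,'pitch',np.degrees(np.arctan(fz[0])),'xrange',A[:,0].min(),mx)
    mouth=np.array([mx,np.polyval(fy,mx),np.polyval(fz,mx)+13]); print('mouth tool',mouth.round(1),'world',(p+q.apply(mouth)).round(1))
    return mouth,T
E
python3 - <<'E'
from h import *
c=dict(np.load('w3.npz')); s=r.sense(); m,T=heldbar(c,s)
P=cloud(c); print('tip pts'); 
for v in (4,10,16,22): 
    z=P[v,295:350,2]; u=295+np.where((z>48)&(z<72))[0]
    if len(u): print(v,u.min(),u.max(),plane(c,((u.min()+u.max())/2,v),60).round(1)[0],T[v,u,2].min().round(1),P[v,u,2].max().round(1))
E
```

```text
y(x) [2.82418128e-04 9.76350765e-01] deg 0.016181366351812894 z(x) [-2.55432093e-03 -2.06381002e+01] pitch -0.14635149059085814 xrange -8.374390045800984 87.9225679123817
mouth tool [87.9  1.  -7.9] world [571.9  59.8 118.3]
tip pts
4 310 336 [607.9  24.6  60. ] 42.2 68.2
10 310 336 [605.9  26.6  60. ] 42.1 68.3
16 310 336 [603.8  28.5  60. ] 42.8 67.6
22 312 334 [601.8  30.4  60. ] 44.9 65.5
```

>>> {"fn": "jog_arm", "kwargs": {"motion": [[[0,0,0,0,0,0.006,1],[0,0,0,0,0,0.01,1],[0,0,0,0,0,0.014,1],[0,0,0,0,0,0.014,1],[0,0,0,0,0,0.01,1],[0,0,0,0,0,0.0041,1],[0,0,0,0.007,0,0,1],[0,0,0,0.01,0,0,1],[0,0,0,0.008,0,0,1],[0,0,0,0,0,0,1],[0,0,0,0,0,0,1],[0,0,0,0,0,0,1],[0,0,0,0,0,0,1]]]}}

```text
time: 9.02
tcp_pos: [526.7, 102.6, 52.6]
tool_rot: [-2.914, 1.172, 0.0]
ft_force: [-0.1, 0.2, -4.0]
finger_gap: 0.273
grasp_force: 60.0
```

```bash
python3 - <<'E'
from h import *
c=cap('wrist'); save(c,'w4.png',(220,0,420,150),4); s=r.sense(); print(s['tcp_pos'],s['tool_rot'],s['ft_force'],s['time'])
m,T=heldbar(c,s); P=cloud(c); q=R.from_rotvec(s['tool_rot'])
for v in range(2,100,8): 
    z=P[v,285:360,2]; u=285+np.where((z>48)&(z<71))[0]
    if len(u): print(v,u.min(),u.max(),q.inv().apply(plane(c,((u.min()+u.max())/2,v),60)[0]-s['tcp_pos']).round(1),P[v,u,2].max().round(1))
E
```

```text
[526.66582106 102.6605881   52.54794261] [-2.91449793e+00  1.17201030e+00  4.58525901e-04] [ 0.89913578  0.4159621  -3.86328965] 9.0667
y(x) [7.60189367e-04 8.37427123e-01] deg 0.04355563399352643 z(x) [-1.98820617e-03 -2.07027370e+01] pitch -0.11391567215064773 xrange -8.460025045499421 87.82323253753346
mouth tool [87.8  0.9 -7.9] world [589.4  41.2  60.4]
2 303 338 [123.3   0.4  -7.5] 67.9
10 303 338 [120.5   0.4  -7.5] 67.0
18 303 338 [117.8   0.4  -7.5] 67.5
26 303 338 [115.    0.4  -7.5] 67.5
34 303 338 [112.1   0.4  -7.5] 66.8
42 303 337 [109.3   0.2  -7.5] 67.7
50 303 337 [106.4   0.2  -7.5] 67.3
58 307 333 [103.4   0.2  -7.5] 65.2
```

View pics/w4.png

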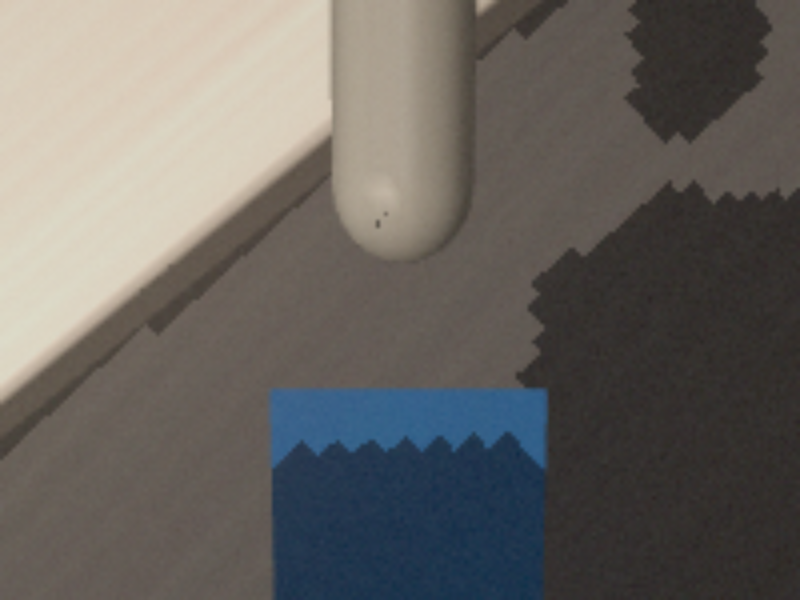

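The crop shows the stub tip at crop (400,260) centred on the mouth edge at (408,390). The gap is about 14 mm and alignment is within 1 mm. Inserting.

>>> {"fn": "jog_arm", "kwargs": {"motion": [[[0,0,0,0.003,-0.0005,0,1],[0,0,0,0.004,0,0,1],[0,0,0,0.004,0,0,1],[0,0,0,0.004,0,0,1],[0,0,0,0.004,0,0,1],[0,0,0,0.004,0,0,1],[0,0,0,0.004,0,0,1],[0,0,0,0.004,0,0,1],[0,0,0,0,0,0,1],[0,0,0,0,0,0,1]]]}}

```text
time: 9.9
tcp_pos: [549.8, 80.9, 52.3]
tool_rot: [2.914, -1.173, -0.0]
ft_force: [0.4, 0.7, -4.2]
finger_gap: 0.272
grasp_force: 60.0
```

>>> {"fn": "jog_arm", "kwargs": {"motion": [[[0,0,0,0.004,0,0,1],[0,0,0,0.004,0,0,1],[0,0,0,0.004,0,0,1],[0,0,0,0.004,0,0,1],[0,0,0,0.004,0,0,1],[0,0,0,0.003,0,0,1],[0,0,0,0.002,0,0,1],[0,0,0,0.001,0,0,1],[0,0,0,0,0,0,1],[0,0,0,0,0,0,1],[0,0,0,0,0,0,1]]]}}

```text
time: 10.82
tcp_pos: [568.2, 63.4, 52.4]
tool_rot: [-2.915, 1.172, 0.0]
ft_force: [-0.2, 0.4, -3.3]
finger_gap: 0.271
grasp_force: 60.0
```

```bash
cat >> h.py <<'E'
def st():
    s=r.sense(); q=R.from_rotvec(s['tool_rot']); x=q.apply([1,0,0]); print('tcp',s['tcp_pos'].round(1),'yaw',np.degrees(np.arctan2(x[1],x[0])).round(2),'F tool',q.inv().apply(s['ft_force']).round(1),'M tool',q.inv().apply(s['moment']).round(2),'gap',round(s['finger_gap'],3),'t',s['time']); return s
E
python3 - <<'E'
from h import *
c=cap('wrist'); s=st()
m,T=heldbar(c,s); y=hsvmask(c,(20,120,80),(34,255,255)); y[150:]=0; Q=T[y>0]; W=cloud(c)[y>0]
print(len(Q)); 
if len(Q): k=W[:,2]>70; print('collar near edge tool x',np.percentile(Q[k][:,0],[2,10,50]).round(1),'y mean',Q[k].mean(0).round(1))
E
```

```text
tcp [568.2  63.4  52.4] yaw -43.82 F tool [-0.   0.5  3. ] M tool [0.07 0.09 0.01] gap 0.27 t 10.8667
y(x) [0.01685235 0.78767019] deg 0.9654772870985887 z(x) [-1.84902587e-03 -2.06094970e+01] pitch -0.10594125777583926 xrange -8.575083967529674 87.38202579944077
mouth tool [87.4  2.3 -7.8] world [629.7   1.2  60.1]
2167
collar near edge tool x [93.7 94.2 97.4] y mean [ 97.3   1.2 -23.1]
```

>>> {"fn": "jog_arm", "kwargs": {"motion": [[[0,0,0,0.001,0,0,1],[0,0,0,0.001,0,0,1],[0,0,0,0.001,0,0,1],[0,0,0,0.0005,0,0,1],[0,0,0,0.0005,0,0,1],[0,0,0,0,0,0,1],[0,0,0,0,0,0,1]]]}}

```text
time: 11.45
tcp_pos: [571.3, 60.4, 52.4]
tool_rot: [-2.914, 1.173, 0.0]
ft_force: [-0.1, 0.8, -3.9]
finger_gap: 0.272
grasp_force: 60.0
```

>>> {"fn": "jog_arm", "kwargs": {"motion": [[[0,0,0,0.0004,0,0,1],[0,0,0,0.0004,0,0,1],[0,0,0,0,0,0,1]]]}}

```text
time: 11.7
tcp_pos: [572.0, 59.7, 52.4]
tool_rot: [2.914, -1.173, 0.0]
ft_force: [-0.3, -0.4, -3.8]
finger_gap: 0.27
grasp_force: 60.0
```

```bash
python3 -c "
from h import *
s=st()"
```

```text
tcp [572.   59.7  52.4] yaw -43.84 F tool [0.  0.5 3.8] M tool [ 0.14  0.08 -0.05] gap 0.27 t 11.7
```

>>> {"fn": "jog_arm", "kwargs": {"motion": [[[0,0,0,0.0004,0,0,1],[0,0,0,0.0004,0,0,1],[0,0,0,0.0003,0,0,1],[0,0,0,0,0,0,1]]]}}

```text
time: 12.03
tcp_pos: [572.4, 59.3, 52.4]
tool_rot: [-2.914, 1.173, 0.001]
ft_force: [-0.0, 0.5, -3.5]
finger_gap: 0.271
grasp_force: 60.0
```

```bash
python3 -c "
from h import *
s=st()"
```

```text
tcp [572.4  59.3  52.4] yaw -43.83 F tool [-0.4 -0.4  3.5] M tool [ 0.05 -0.11  0.01] gap 0.271 t 12.0333
```

>>> {"fn": "jog_arm", "kwargs": {"motion": [[[0,0,0,0.0004,0,0,1],[0,0,0,0.0004,0,0,1],[0,0,0,0,0,0,1]]]}}

```text
time: 12.28
tcp_pos: [572.5, 59.3, 52.3]
tool_rot: [-2.914, 1.172, 0.003]
ft_force: [-2.5, 3.4, -2.2]
finger_gap: 0.273
grasp_force: 60.0
```

```bash
python3 -c "
from h import *
s=st()
c=cap('wrist');m,T=heldbar(c,s); y=hsvmask(c,(20,120,80),(34,255,255)); y[150:]=0; Q=T[y>0]; W=cloud(c)[y>0]
k=W[:,2]>70; print('collar near edge tool x',np.percentile(Q[k][:,0],[2,10,50]).round(1),'y mean',Q[k].mean(0).round(1))
"
```

```text
tcp [572.5  59.3  52.3] yaw -43.81 F tool [-4.2 -0.7  2.2] M tool [ 0.05 -0.63  0.04] gap 0.273 t 12.2833
y(x) [0.01573934 0.9111315 ] deg 0.9017235100545316 z(x) [-4.42363542e-03 -2.05883656e+01] pitch -0.2534539864033155 xrange -8.460843197097843 87.38206956784776
mouth tool [87.4  2.3 -8. ] world [634.   -2.8  60.2]
collar near edge tool x [88.  88.6 91.8] y mean [ 91.7   1.  -23. ]
```

Home on the collar with 4 N felt, mouth estimated at (634, −2.8). I'll back off 1.5 mm, take up the play sideways, and start the swing about the pivot.

>>> {"fn": "jog_arm", "kwargs": {"motion": [[[0,0,0,-0.001,0.0005,0,1],[0,0,0,-0.0005,0.001,0,1],[0,0,0,0,0.001,0,1],[0,0,0,0,0.001,0,1],[0,0,0,0,0,0,1]]]}}

```text
time: 12.75
tcp_pos: [569.8, 56.6, 52.4]
tool_rot: [2.914, -1.173, 0.001]
ft_force: [-1.1, 0.9, -3.1]
finger_gap: 0.271
grasp_force: 60.0
```

```bash
cat >> h.py <<'E'
PIV=np.array([685.5,-51.5])
def ld():
    s=st(); q=R.from_rotvec(s['tool_rot']); F=q.inv().apply(s['ft_force']); M=q.inv().apply(s['moment'])
    f=-F[1]; # Nt-Nm=f ; -0.038Nt+0.088Nm=M
    Nt,Nm=np.linalg.solve([[1,-1],[-.038,.088]],[f,M[2]]); d=s['tcp_pos'][:2]-PIV
    print('Nt,Nm',Nt.round(1),Nm.round(1),'torque',(.12*Nt-.07*Nm).round(2),'R',np.linalg.norm(d).round(1),'ang',np.degrees(np.arctan2(d[1],d[0])).round(2)%360); return s
E
python3 -c "
from h import *
ld()"
```

```text
tcp [569.8  56.6  52.4] yaw -43.86 F tool [-1.4  0.1  3.1] M tool [ 0.22 -0.22 -0.03] gap 0.271 t 12.75
Nt,Nm -0.6 -0.6 torque -0.04 R 158.3 ang 136.94
```

>>> {"fn": "jog_arm", "kwargs": {"motion": [[[0,0,0,-0.001,0.001,0,1],[0,0,0,0,0.001,0,1],[0,0,-0.5,0,0.0014,0,1],[0,0,-0.5,0,0.0014,0,1],[0,0,-1,0,0.0028,0,1],[0,0,-1,0,0.0028,0,1],[0,0,-1,0,0.0028,0,1]]]}}

```text
time: 13.33
tcp_pos: [562.8, 48.7, 52.8]
tool_rot: [-2.952, 1.066, -0.008]
ft_force: [6.6, 3.2, -6.8]
finger_gap: 0.275
grasp_force: 60.0
```

```bash
python3 -c "
from h import *
ld()"
```

```text
tcp [562.8  48.7  52.8] yaw -39.72 F tool [ 3.1 -6.6  6.9] M tool [ 1.47  0.47 -0.21] gap 0.275 t 13.3333
Nt,Nm 7.5 0.8 torque 0.84 R 158.4 ang 140.74
```

>>> {"fn": "jog_arm", "kwargs": {"motion": [[[0,0,-1,0,0.0028,0,1],[0,0,-1,0,0.0028,0,1],[0,0,-1,0,0.0028,0,1],[0,0,-1,0,0.0028,0,1],[0,0,-1,0,0.0028,0,1]]]}}

```text
time: 13.75
tcp_pos: [555.1, 38.4, 53.0]
tool_rot: [-2.995, 0.936, -0.01]
ft_force: [6.9, 4.3, -7.9]
finger_gap: 0.272
grasp_force: 60.0
```

```bash
python3 -c "
from h import *
ld()"
```

```text
tcp [555.1  38.4  53. ] yaw -34.71 F tool [ 3.2 -7.4  8. ] M tool [ 1.87  0.59 -0.16] gap 0.272 t 13.75
Nt,Nm 9.8 2.4 torque 1.01 R 158.4 ang 145.42
```

>>> {"fn": "jog_arm", "kwargs": {"motion": [[[0,0,-0.8,0,0.0028,0,1],[0,0,-0.8,0,0.0028,0,1],[0,0,-0.9,0,0.0028,0,1],[0,0,-1,0,0.0028,0,1],[0,0,-1,0,0.0028,0,1],[0,0,-1,0,0.0028,0,1]]]}}

```text
time: 14.25
tcp_pos: [547.1, 25.3, 53.1]
tool_rot: [-3.036, 0.789, -0.012]
ft_force: [6.9, 6.4, -8.3]
finger_gap: 0.271
grasp_force: 60.0
```

```bash
python3 -c "
from h import *
ld()"
```

```text
tcp [547.1  25.3  53.1] yaw -29.14 F tool [ 2.9 -8.9  8.4] M tool [ 2.44  0.76 -0.26] gap 0.271 t 14.25
Nt,Nm 10.5 1.6 torque 1.15 R 158.3 ang 150.96
```

>>> {"fn": "jog_arm", "kwargs": {"motion": [[[0,0,-0.9,0,0.0028,0,1],[0,0,-0.9,0,0.0028,0,1],[0,0,-1,0,0.0028,0,1],[0,0,-1,0,0.0028,0,1],[0,0,-1,0,0.0028,0,1],[0,0,-1,0,0.0028,0,1],[0,0,-1,0,0.0028,0,1]]]}}

```text
time: 14.83
tcp_pos: [539.2, 8.8, 53.2]
tool_rot: [-3.077, 0.606, -0.015]
ft_force: [8.2, 8.9, -8.9]
finger_gap: 0.272
grasp_force: 60.0
```

```bash
python3 -c "
from h import *
ld()"
```

```text
tcp [539.2   8.8  53.2] yaw -22.27 F tool [  4.1 -11.3   9. ] M tool [ 2.68  1.12 -0.31] gap 0.272 t 14.8333
Nt,Nm 13.7 2.4 torque 1.47 R 158.2 ang 157.61
```

>>> {"fn": "jog_arm", "kwargs": {"motion": [[[0,0,-0.9,0,0.0028,0,1],[0,0,-0.9,0,0.0028,0,1],[0,0,-1,0,0.0028,0,1],[0,0,-1,0,0.0028,0,1],[0,0,-1,0,0.0028,0,1],[0,0,-1,0,0.0028,0,1],[0,0,-1,0,0.0028,0,1]]]}}

```text
time: 15.42
tcp_pos: [533.1, -8.9, 53.3]
tool_rot: [-3.108, 0.42, -0.016]
ft_force: [8.8, 10.3, -7.3]
finger_gap: 0.272
grasp_force: 60.1
```

```bash
python3 -c "
from h import *
ld()"
```

```text
tcp [533.1  -8.9  53.3] yaw -15.4 F tool [  5.7 -12.2   7.4] M tool [ 2.96  1.37 -0.43] gap 0.272 t 15.4167
Nt,Nm 12.8 0.6 torque 1.49 R 158.3 ang 164.38
```

>>> {"fn": "jog_arm", "kwargs": {"motion": [[[0,0,-1,0,0.0028,0,1],[0,0,-1,0,0.0028,0,1],[0,0,-1,0,0.0028,0,1],[0,0,-1,0,0.0028,0,1],[0,0,-1,0,0.0028,0,1],[0,0,-1,0,0.0028,0,1],[0,0,-1,0,0.0028,0,1]]]}}

```text
time: 16.0
tcp_pos: [529.3, -26.6, 53.4]
tool_rot: [-3.127, 0.228, -0.018]
ft_force: [10.2, 12.8, -9.1]
finger_gap: 0.268
grasp_force: 60.1
```

```bash
python3 -c "
from h import *
s=ld(); c=cap('wrist'); m,T=heldbar(c,s); y=hsvmask(c,(20,120,80),(34,255,255)); y[150:]=0; Q=T[y>0]; W=cloud(c)[y>0]
k=W[:,2]>70; print('collar near edge tool x',np.percentile(Q[k][:,0],[2,10,50]).round(1),'mean',W[k].mean(0).round(1)); d=W[k].mean(0)[:2]-PIV; print('lever ang',np.degrees(np.arctan2(d[1],d[0]))%360)
"
```

```text
tcp [529.3 -26.6  53.4] yaw -8.35 F tool [  8.2 -14.1   9.3] M tool [ 3.5   1.75 -0.4 ] gap 0.268 t 16.0
Nt,Nm 16.8 2.8 torque 1.83 R 158.2 ang 170.93
y(x) [-0.00920371  0.88873574] deg -0.5273186348457863 z(x) [ 1.80229199e-03 -2.06112512e+01] pitch 0.10326361287441346 xrange -9.127417222550257 86.895670394778
mouth tool [86.9  0.1 -7.5] world [615.1 -39.3  61.8]
collar near edge tool x [88.1 89.1 92.2] mean [620.5 -38.   75. ]
lever ang 168.23548258592893
```

>>> {"fn": "jog_arm", "kwargs": {"motion": [[[0,0,-1,0.0001,0.0028,0,1],[0,0,-1,0.0001,0.0028,0,1],[0,0,-1,0.0001,0.0028,0,1],[0,0,-1,0.0001,0.0028,0,1],[0,0,-1,0.0001,0.0028,0,1],[0,0,-1,0,0.0028,0,1],[0,0,-1,0,0.0028,0,1]]]}}

```text
time: 16.63
tcp_pos: [527.3, -44.9, 53.5]
tool_rot: [-3.134, 0.035, -0.017]
ft_force: [8.4, 15.4, -5.1]
finger_gap: 0.273
grasp_force: 60.1
```

```bash
python3 -c "
from h import *
ld()"
```

```text
tcp [527.3 -44.9  53.5] yaw -1.28 F tool [  8.  -15.6   5.3] M tool [ 3.79  1.88 -0.37] gap 0.273 t 16.6333
Nt,Nm 20.0 4.4 torque 2.09 R 158.3 ang 177.61
```

>>> {"fn": "jog_arm", "kwargs": {"motion": [[[0,0,-0.9,0.0001,0.0028,0,1],[0,0,-0.9,0.0001,0.0028,0,1],[0,0,-0.9,0.0001,0.0028,0,1],[0,0,-1,0.0001,0.0028,0,1],[0,0,-1,0.0001,0.0028,0,1],[0,0,-1,0,0.0028,0,1]]]}}

```text
time: 17.13
tcp_pos: [527.5, -61.9, 53.4]
tool_rot: [-3.133, -0.122, -0.016]
ft_force: [7.4, 14.0, -4.6]
finger_gap: 0.269
grasp_force: 60.1
```

```bash
python3 -c "
from h import *
ld()"
```

```text
tcp [527.5 -61.9  53.4] yaw 4.44 F tool [  8.4 -13.4   4.7] M tool [ 3.23  2.12 -0.55] gap 0.269 t 17.1333
Nt,Nm 12.6 -0.8 torque 1.57 R 158.4 ang 183.78
```

>>> {"fn": "jog_arm", "kwargs": {"motion": [[[0,0,-1,0,0.0028,0,1],[0,0,-1,0,0.0028,0,1],[0,0,-1,0,0.0028,0,1],[0,0,-1,0,0.0028,0,1],[0,0,-0.8,0,0.0022,0,1]]]}}

```text
time: 17.55
tcp_pos: [526.5, -78.6, 53.2]
tool_rot: [-3.129, -0.248, -0.009]
ft_force: [2.9, 6.9, -3.4]
finger_gap: 0.271
grasp_force: 60.0
```

```bash
cat >> h.py <<'E'
def lv(s,c):
    m,T=heldbar(c,s); y=hsvmask(c,(20,120,80),(34,255,255)); y[150:]=0; Q=T[y>0]; W=cloud(c)[y>0]
    k=W[:,2]>70; print('collar near x',np.percentile(Q[k][:,0],[2,10,50]).round(1)); d=W[k].mean(0)[:2]-PIV; a=np.degrees(np.arctan2(d[1],d[0]))%360; print('lever ang',a,'q~',np.radians(a-129.5))
E
python3 -c "
from h import *
s=ld(); lv(s,cap('wrist'))"
```

```text
tcp [526.5 -78.6  53.2] yaw 9.05 F tool [ 3.9 -6.4  3.5] M tool [ 1.56  1.28 -0.26] gap 0.271 t 17.55
Nt,Nm 6.1 -0.3 torque 0.75 R 161.3 ang 189.67
y(x) [-0.00729394  0.77681412] deg -0.41790434003415206 z(x) [-4.19104810e-03 -2.05518743e+01] pitch -0.240127961694203 xrange -9.34258133210524 86.61726398924799
mouth tool [86.6  0.1 -7.9] world [612.  -65.1  61.6]
collar near x [91.3 92.  95.2]
lever ang 187.52304906584257 q~ 1.012693248245173
```

>>> {"fn": "jog_arm", "kwargs": {"motion": [[[0,0,-0.7,0.0001,0.002,0,1],[0,0,-0.7,0.0001,0.002,0,1],[0,0,-0.6,0,0.0016,0,1],[0,0,-0.5,0,0.0014,0,1],[0,0,-0.5,0,0.0014,0,1],[0,0,0,0,0,0,1]]]}}

```text
time: 18.1
tcp_pos: [524.8, -90.2, 52.4]
tool_rot: [-3.125, -0.323, 0.001]
ft_force: [0.0, 3.3, -3.2]
finger_gap: 0.274
grasp_force: 60.0
```

```bash
python3 -c "
from h import *
s=ld(); lv(s,cap('wrist'))"
```

```text
tcp [524.8 -90.2  52.4] yaw 11.79 F tool [ 0.7 -3.2  3.2] M tool [ 0.81  0.53 -0.27] gap 0.274 t 18.1
Nt,Nm 0.2 -2.9 torque 0.23 R 165.3 ang 193.54
y(x) [-0.00633556  0.84265289] deg -0.36299584237655425 z(x) [-4.72276533e-03 -2.05489001e+01] pitch -0.27059250898783055 xrange -9.37901936779403 86.56955868221524
mouth tool [86.6  0.3 -8. ] world [609.6 -72.8  60.3]
collar near x [95.2 95.9 99. ]
lever ang 192.18858444415477 q~ 1.094122201965
```

>>> {"fn": "jog_arm", "kwargs": {"motion": [[[0,0,-0.3,0.0002,0.0008,0,1],[0,0,-0.3,0.0002,0.0008,0,1],[0,0,0,0,0,0,1]]]}}

```text
time: 18.4
tcp_pos: [525.1, -91.1, 52.3]
tool_rot: [-3.122, -0.34, 0.002]
ft_force: [-0.3, 5.1, -2.4]
finger_gap: 0.273
grasp_force: 60.0
```

```bash
python3 -c "
from h import *
s=ld()"
```

```text
tcp [525.1 -91.1  52.3] yaw 12.41 F tool [ 0.8 -5.1  2.4] M tool [ 1.23  0.34 -0.24] gap 0.273 t 18.4
Nt,Nm 4.2 -0.9 torque 0.56 R 165.2 ang 193.86
```

>>> {"fn": "jog_arm", "kwargs": {"motion": [[[0,0,-0.2,0,0.0006,0,1],[0,0,-0.2,0,0.0006,0,1],[0,0,0,0,0,0,1]]]}}

```text
time: 18.65
tcp_pos: [525.3, -91.6, 52.3]
tool_rot: [-3.12, -0.351, 0.002]
ft_force: [-1.6, 6.0, -1.0]
finger_gap: 0.272
grasp_force: 60.0
```

```bash
python3 -c "
from h import *
s=ld()"
```

```text
tcp [525.3 -91.6  52.3] yaw 12.84 F tool [-0.2 -6.2  1. ] M tool [ 1.46  0.39 -0.34] gap 0.272 t 18.65
Nt,Nm 4.1 -2.1 torque 0.64 R 165.1 ang 194.05
```

>>> {"fn": "jog_arm", "kwargs": {"motion": [[[0,0,0,0,0.0008,0,1],[0,0,0,0,0.0008,0,1],[0,0,0,0,0,0,1]]]}}

```text
time: 18.9
tcp_pos: [525.4, -91.8, 52.2]
tool_rot: [-3.119, -0.353, 0.003]
ft_force: [-1.4, 9.5, -0.8]
finger_gap: 0.268
grasp_force: 60.1
```

```bash
python3 -c "
from h import *
s=ld(); c=cap('wrist'); lv(s,c); save(c,'w5.png')"
```

```text
tcp [525.4 -91.8  52.2] yaw 12.91 F tool [ 0.8 -9.6  0.8] M tool [ 2.06  0.43 -0.51] gap 0.268 t 18.9
Nt,Nm 6.7 -2.9 torque 1.01 R 165.1 ang 194.14
y(x) [-0.01106018  0.76260976] deg -0.6336757954682826 z(x) [-6.24527946e-03 -2.05798309e+01] pitch -0.35782350302270344 xrange -9.420483199871887 86.5423960753782
mouth tool [86.5 -0.2 -8.1] world [609.7 -72.3  60.2]
collar near x [95.1 95.7 98.8]
lever ang 192.2041645463348 q~ 1.0943941260458387
```

View pics/w5.png

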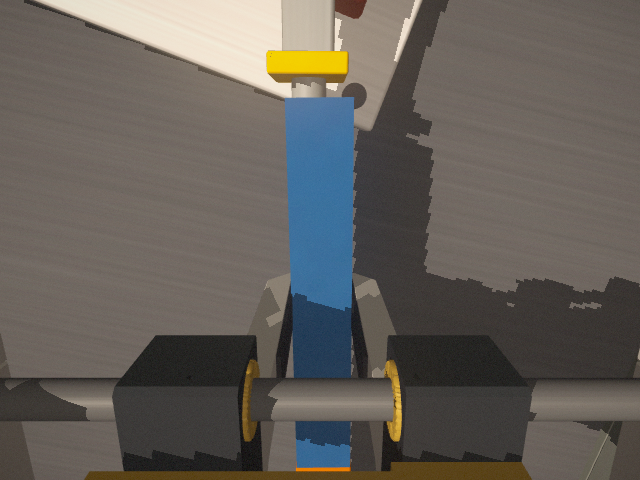

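The collar at (307,65) no longer moves and the hand force has risen to 9.6 N, so the lever is on its stop. Now I'll unload and centre the bar before drawing it off.

>>> {"fn": "jog_arm", "kwargs": {"motion": [[[0,0,0.3,0,-0.001,0,1],[0,0,0.2,0,-0.001,0,1],[0,0,0,0,-0.001,0,1],[0,0,0,0,-0.001,0,1],[0,0,0,0,0,0,1],[0,0,0,0,0,0,1]]]}}

```text
time: 19.45
tcp_pos: [525.0, -90.8, 52.3]
tool_rot: [3.123, 0.335, -0.001]
ft_force: [-1.0, 3.3, -2.8]
finger_gap: 0.27
grasp_force: 60.0
```

```bash
python3 -c "
from h import *
s=ld(); c=cap('wrist'); lv(s,c); P=cloud(c);q=R.from_rotvec(s['tool_rot'])
y=hsvmask(c,(20,120,80),(34,255,255)); y[150:]=0
for v in range(2,96,6):
    z=P[v,265:365,2]; u=265+np.where((z>62)&(z<82))[0]
    if len(u): print(v,u.min(),u.max(),q.inv().apply(plane(c,((u.min()+u.max())/2,v),60)[0]-s['tcp_pos']).round(1))
"
```

```text
tcp [525.  -90.8  52.3] yaw 12.25 F tool [-0.2 -3.5  2.8] M tool [ 0.81  0.14 -0.21] gap 0.27 t 19.45
Nt,Nm 1.9 -1.6 torque 0.34 R 165.2 ang 193.76
y(x) [-0.00621588  0.80563492] deg -0.35613886988658666 z(x) [-5.12951046e-03 -2.05634643e+01] pitch -0.29389672244166565 xrange -9.380764299566136 86.57222990116378
mouth tool [86.6  0.3 -8. ] world [609.7 -72.7  60.3]
collar near x [95.2 95.7 98.9]
lever ang 192.1495425984748 q~ 1.093440793211829
2 281 333 [122.3  -4.8  -7.8]
8 281 333 [120.3  -4.8  -7.8]
14 281 333 [118.2  -4.9  -7.8]
20 281 333 [116.1  -4.9  -7.8]
26 281 333 [114.   -4.9  -7.8]
32 282 333 [111.9  -4.7  -7.8]
38 282 333 [109.7  -4.7  -7.8]
44 282 333 [107.6  -4.8  -7.8]
50 282 345 [105.4  -2.4  -7.8]
56 266 348 [103.2  -5.   -7.8]
62 267 348 [101.   -4.8  -7.8]
68 267 348 [98.8 -4.8 -7.8]
74 269 346 [96.6 -4.9 -7.8]
80 292 325 [94.3 -4.5 -7.8]
86 292 325 [92.1 -4.5 -7.8]
92 292 324 [89.8 -4.7 -7.8]
```

>>> {"fn": "jog_arm", "kwargs": {"motion": [[[0,0,0,0,-0.0015,0,1],[0,0,0,0,-0.0015,0,1],[0,0,0,0,-0.001,0,1],[0,0,0,0,-0.001,0,1],[0,0,0,0,0,0,1],[0,0,0,0,0,0,1]]]}}

```text
time: 20.0
tcp_pos: [524.5, -85.9, 52.4]
tool_rot: [3.123, 0.335, 0.0]
ft_force: [0.2, 0.7, -3.5]
finger_gap: 0.271
grasp_force: 60.0
```

```bash
cat >> h.py <<'E'
def off(s,c):
    P=cloud(c);q=R.from_rotvec(s['tool_rot'])
    for v in (8,26,68,86):
        z=P[v,265:365,2]; u=265+np.where((z>62)&(z<82))[0]
        if len(u): print(v,u.min(),u.max(),q.inv().apply(plane(c,((u.min()+u.max())/2,v),60)[0]-s['tcp_pos']).round(1))
E
python3 -c "
from h import *
s=ld(); c=cap('wrist'); lv(s,c); off(s,c)
"
```

```text
tcp [524.5 -85.9  52.4] yaw 12.25 F tool [ 0.3 -0.6  3.5] M tool [-0.02  0.19  0.01] gap 0.271 t 20.0
Nt,Nm 1.3 0.6 torque 0.11 R 164.6 ang 192.05
y(x) [-0.00094586  0.8045472 ] deg -0.05419384695523842 z(x) [-3.09472929e-03 -2.05354359e+01] pitch -0.1773143608218986 xrange -9.351257592486023 86.57020694570383
mouth tool [86.6  0.7 -7.8] world [609.3 -68.2  60.2]
collar near x [94.6 95.2 98.4]
lever ang 192.20060111257817 q~ 1.0943319323941088
8 294 347 [120.3   0.3  -7.6]
26 295 346 [114.    0.3  -7.6]
68 280 361 [98.8  0.3 -7.6]
86 304 336 [92.1  0.1 -7.6]
```

>>> {"fn": "jog_arm", "kwargs": {"motion": [[[0,0,0,-0.002,0,0,1],[0,0,0,-0.004,0,0,1],[0,0,0,-0.004,0,0,1],[0,0,0,-0.004,0,0,1],[0,0,0,-0.004,0,0,1],[0,0,0,-0.004,0,0,1],[0,0,0,-0.004,0,0,1],[0,0,0,-0.004,0,0,1],[0,0,0,-0.004,0,0,1],[0,0,0,-0.004,0,0,1],[0,0,0,-0.004,0,0,1],[0,0,0,-0.004,0,0,1],[0,0,0,-0.004,0,0,1],[0,0,0,-0.004,0,0,1],[0,0,0,-0.004,0,0,1],[0,0,0,-0.002,0,0,1],[0,0,0,0,0,0,1],[0,0,0,0,0,0,1]]]}}

```text
time: 21.55
tcp_pos: [465.9, -98.4, 52.4]
tool_rot: [3.124, 0.335, 0.001]
ft_force: [0.7, -0.5, -3.7]
finger_gap: 0.268
grasp_force: 60.0
```

```bash
python3 -c "
from h import *
s=ld(); c=cap('wrist')
y=hsvmask(c,(20,120,80),(34,255,255)); y[150:]=0; P=cloud(c); print(y.sum()/255)
z=P[...,2]; q=R.from_rotvec(s['tool_rot'])
for v in range(2,80,10):
    u=265+np.where((z[v,265:375]>62)&(z[v,265:375]<82))[0]
    if len(u):
        p=plane(c,((u.min()+u.max())/2,v),60)[0]; d=p[:2]-PIV; print(v,u.min(),u.max(),p.round(1),np.degrees(np.arctan2(d[1],d[0]))%360)
go((489,365,120),-15.5)
"
```

```text
tcp [465.9 -98.4  52.4] yaw 12.26 F tool [0.6 0.7 3.7] M tool [-0.01  0.23  0.05] gap 0.268 t 21.55
Nt,Nm -0.2 0.4 torque -0.06 R 224.5 ang 192.05
0.0
2 305 339 [585.8 -73.3  60. ] 192.31942148522515
12 305 337 [582.3 -73.6  60. ] 192.10997426149964
22 306 338 [579.  -74.8  60. ] 192.31979035445758
32 306 338 [575.5 -75.5  60. ] 192.31996060798164
42 307 336 [572.  -76.1  60. ] 192.2231618915777
turn [-0.   -0.04 27.76] shift after turn [-101.82 -452.58  -67.55] before [ 120.76 -447.9   -67.53]
```

>>> {"fn": "jog_arm", "kwargs": {"motion": [[[0,0,0,0,0,-0.01,1],[0,0,0,0,0,-0.02,1],[0,0,0,0,0,-0.025,1],[0,0,0,0,0,-0.025,1],[0,0,0,0,0,-0.01,1],[0,0,5.55,0,0,0,1],[0,0,5.55,0,0,0,1],[0,0,5.55,0,0,0,1],[0,0,5.55,0,0,0,1],[0,0,5.55,0,0,0,1],[0,0,0,-0.002,-0.015,0,1],[0,0,0,-0.004,-0.03,0,1],[0,0,0,-0.004,-0.03,0,1],[0,0,0,-0.004,-0.03,0,1],[0,0,0,-0.004,-0.03,0,1],[0,0,0,-0.004,-0.03,0,1],[0,0,0,-0.004,-0.03,0,1],[0,0,0,-0.004,-0.03,0,1],[0,0,0,-0.004,-0.03,0,1]]]}}

```text
time: 23.18
tcp_pos: [501.0, 158.2, 143.1]
tool_rot: [-3.113, 0.423, -0.0]
ft_force: [0.9, -0.9, -3.7]
finger_gap: 0.271
grasp_force: 60.0
```

>>> {"fn": "jog_arm", "kwargs": {"motion": [[[0,0,0,-0.004,-0.03,0,1],[0,0,0,-0.004,-0.03,0,1],[0,0,0,-0.005,-0.03,0,1],[0,0,0,-0.006,-0.03,0,1],[0,0,0,-0.006,-0.03,0,1],[0,0,0,-0.006,-0.03,0,1],[0,0,0,-0.0005,-0.011,0,1],[0,0,0,0,0,0,1],[0,0,0,0,0,0,1],[0,0,0,0,0,0,1]]]}}

```text
time: 24.02
tcp_pos: [521.8, 346.7, 142.4]
tool_rot: [3.111, -0.425, -0.0]
ft_force: [0.5, 0.5, -4.1]
finger_gap: 0.274
grasp_force: 60.0
```

```bash
python3 -c "
from h import *
s=st(); m,_=heldbar(cap('wrist'),s); go((522,349,9.3),-15.5)"
```

```text
tcp [521.8 346.7 142.4] yaw -15.58 F tool [ 0.4 -0.7  4.1] M tool [-0.02  0.19 -0.06] gap 0.274 t 24.0167
y(x) [-0.00501413  1.34702763] deg -0.2872859372901434 z(x) [-2.90554849e-03 -2.05272764e+01] pitch -0.1664751974442211 xrange -9.103682237043094 87.00317957051001
mouth tool [87.   0.9 -7.8] world [605.4 322.5 150.2]
turn [ 0.11 -0.01 -0.11] shift after turn [ -0.66  -2.38 133.17] before [ -0.67  -2.63 133.17]
```

Down 131 mm, then creep the last 2 mm.

>>> {"fn": "jog_arm", "kwargs": {"motion": [[[0,0,0,0,0,0.01,1],[0,0,0,0,0,0.02,1],[0,0,0,0,0,0.02,1],[0,0,0,0,0,0.02,1],[0,0,0,0,0,0.02,1],[0,0,0,0,0,0.016,1],[0,0,0,0,0,0.01,1],[0,0,0,0,0,0.007,1],[0,0,0,0,0,0.004,1],[0,0,0,0,0,0.002,1],[0,0,0,0,0,0.001,1],[0,0,0,0,0,0.001,1],[0,0,0,0,0,0.001,1],[0,0,0,0,0,0,1],[0,0,0,0,0,0,1]]]}}

```text
time: 25.32
tcp_pos: [522.0, 349.1, 10.8]
tool_rot: [-3.113, 0.423, -0.001]
ft_force: [-0.8, 0.5, -3.3]
finger_gap: 0.272
grasp_force: 60.0
```

>>> {"fn": "jog_arm", "kwargs": {"motion": [[[0,0,0,0,0,0.0007,1],[0,0,0,0,0,0.0006,1],[0,0,0,0,0,0.0005,1],[0,0,0,0,0,0,1],[0,0,0,0,0,0,1]]]}}

```text
time: 25.73
tcp_pos: [522.0, 349.0, 9.1]
tool_rot: [-3.113, 0.423, -0.001]
ft_force: [0.0, -0.7, 2.1]
finger_gap: 0.271
grasp_force: 60.0
```

>>> {"fn": "jog_arm", "kwargs": {"motion": [[[0,0,0,0,0,0,0.35],[0,0,0,0,0,0,0.2],[0,0,0,0,0,0,0.2],[0,0,0,0,0,0,0.2],[0,0,0,0,0,0,0.2],[0,0,0,0,0,-0.008,0.2],[0,0,0,0,0,-0.02,0.2],[0,0,0,0,0,-0.025,0.2],[0,0,0,0,0,-0.03,0.2],[0,0,0,0,0,-0.03,0.2],[0,0,0,0,0,-0.03,0.2],[0,0,0,0,0,0,0.2],[0,0,0,0,0,0,0.2],[0,0,0,0,0,0,0.2]]]}}

```text
time: 26.9
tcp_pos: [521.4, 348.7, 151.6]
tool_rot: [3.113, -0.423, -0.0]
ft_force: [0.7, -0.1, -0.4]
finger_gap: 0.399
grasp_force: 0.0
```

```bash
python3 -c "
from h import *
s=st(); c=cap('wrist'); q,z,Q=bar(c,30); print(q,z)
a=np.radians(q[2]-90); ctr=np.array(q[0])-35*np.array([np.cos(a),np.sin(a)]); th=np.radians(-4.8); d=ctr-[488,364.6]; print('mid',ctr,'in mat',d@[np.cos(th),np.sin(th)],d@[-np.sin(th),np.cos(th)], np.polyfit(Q[:,0],Q[:,2],1)[0])
t=cap('top'); save(t,'end.png',(190,135,370,285),4)"
```

```text
tcp [521.4 348.7 151.6] yaw -15.49 F tool [ 0.7 -0.1  0.4] M tool [ 0.03 -0.06  0.01] gap 0.399 t 26.9
((523.2532348632812, 347.812744140625), (25.487808227539062, 170.63235473632812), 74.50676727294922) 29.646387521645124
mid [489.5250645  357.16210369] in mat 2.1421030076464285 -7.284196448220929 -5.059968510074247e-05
```

View pics/end.png

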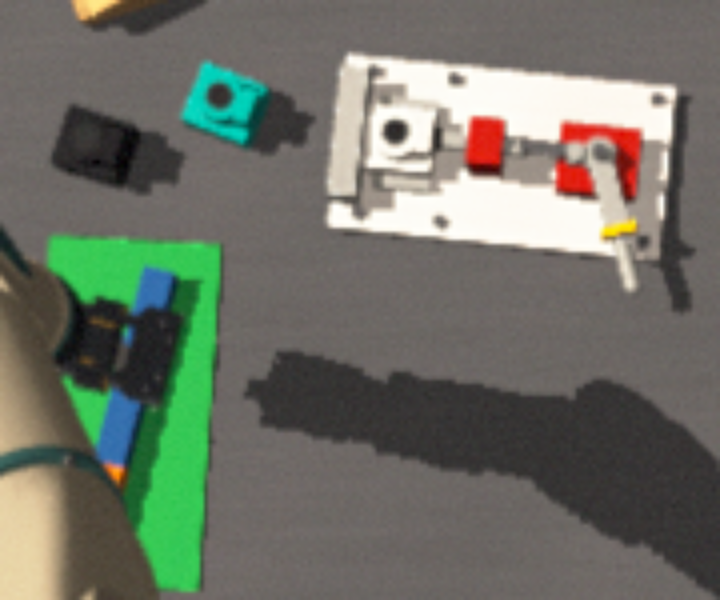

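The picture shows the lever thrown, with its collar at crop (618,228) and tip at (628,288), and the housing over by the fence at (400,130). The bar lies flat on the mat, and the hand is clear of it at z = 152 mm. Handing in.

```bash
python3 -c "
from h import *
print(r.hand_in())"
```

```text
the job is handed in; nothing more can be done
None
```

I handed the job in after 27 s of robot time, with no verdict returned: the camera put the lever at about 1.09 rad, on its stop, and the bar is back flat on the mat with the gripper clear. The housing looked over against the fence, but I didn't measure its position.

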